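# Pack the screw tube and show its label to the scanner

## Task

While the tube of screws stands on the wooden block, take the packing rod from its bracket, use the rod to press the plug inside the tube all the way down until it bottoms out firmly, and hang the rod back in the bracket, pushed down so that its collar rests on the plate. Then carry the tube upright to the middle of the scanner's round pad and leave it standing there, turned so that its label (above the pointed nose of its foot) squarely faces the scanner window. Leave the hammer, pliers and screw sorter where they are.

Things in the scene. Friction and masses are not known exactly. Their poses are not given: they have to be found in the camera images.
- tube_center (a point): Loose grey plastic tube of screws standing on the wooden block: 90 mm tall, 36 mm outer diameter, bore 26 mm, 0.15 to 0.31 kg. Its foot is a disc 52 mm wide, 6 mm thick, with a pointed nose reaching 38 mm from the axis; a white label with black bars is on the wall above the nose. This point: on the axis, 45 mm above the underside. z up the tube, x from the axis towards label and nose.
- tube_nose (a point): The tip of the pointed nose of the tube's foot: 38 mm out from the tube's axis on the labelled side, 3 mm above the tube's underside.
- plug_top (a point): Centre of the top face of the wooden plug (24 mm diameter, 12 mm thick) in the tube's bore: at the start 35 mm below the tube's mouth (55 mm above the tube's underside), bottomed out 60 mm below it (30 mm above the underside). Slides stiffly (4 N, a little more when fast), no spring, stays where left. Press it with the rod, never with the fingers.
- plug (a joint): How far the plug has been pressed down inside the tube, in m: 0 at the start, 0.025 at the hard stop.
- rod_center (a point): Loose packing rod, upright, 0.12 kg, 166 mm long: lower 100 mm steel shaft 12 mm in diameter, then a collar 30 mm wide and 6 mm thick, then a wooden handle 24 mm in diameter, 60 mm long. Hangs in the bracket by its collar. This point: on its axis, 83 mm above the lower tip, 17 mm below the collar's underside, 53 mm below the handle's middle. z up to the handle.
- bracket_hole (a point): Dark steel bracket, fixed: a 70 x 70 mm plate, 12 mm thick, top face 110 mm above the table, on two side legs. This point: the centre of its vertical through hole (18 mm diameter) at the plate's top face. z is up.
- block: Wooden mounting block, fixed, 110 x 110 mm and 22 mm high, flat top. Origin: centre of its underside, on the table.
- pad (a point): Centre of the upper face of the scanner's round rubber pad (84 mm diameter, its top 9 mm above the table). Fixed; the tube is to stand here. x points level from the pad's centre to the scanner window, z is up.
- window (a point): Centre of the dark scanner window, 64 x 50 mm, in the upright grey scanner head, 83 mm from the pad's centre along the pad's x, 52 mm above the table; it looks back to the pad. The head is 90 mm wide and reaches 90 mm above the table. Fixed.
- hammer: Claw hammer, 280 mm long, lying on the table; bystander, origin under its middle.
- sorter: Clear plastic screw sorter, open tray 120 x 200 x 45 mm with compartments; bystander, origin at the centre of its underside.
- pliers: Yellow-handled pliers, about 160 mm long, lying on the table; bystander, origin under the pivot.
Things that resemble listed ones, but are neither listed nor needed, are in the scene too. What is shaped like the part that bears tube_center but green or purple is not meant.

How it is judged (in metres and radians):
On the way, in this order (a step that is already met when the one before it is completed fails the run):
1. with the tube upright on the wooden block, the plug is pressed down to within 2.5 mm of its stop (value of joint plug above 0.0225 m and horizontal distance between tube_center and block below 0.07 m and height (world z) of tube_center between 0.06 and 0.075 m and angle between tube_center's own z axis and vertical below 0.1 rad), for 0.2 s.
2. the rod hangs in the bracket again, let go, with the tube still standing on the block and the plug still down (all of step 1 and horizontal distance between rod_center and bracket_hole below 0.01 m and z of rod_center in the frame of bracket_hole between -0.022 and -0.012 m and angle between rod_center's own z axis and vertical below 0.12 rad and contact force between the fingers and rod below 0.1 N), for 0.2 s.
At the end, for the whole second after the job is handed in: Tube upright, at rest on the pad, within 14 mm of its centre, label and nose towards the window within 0.25 rad; plug still down (joint above 22.5 mm); rod hanging upright, at rest in the bracket, collar on the plate (5 mm in height, 10 mm sideways) (horizontal distance between rod_center and bracket_hole below 0.01 m and z of rod_center in the frame of bracket_hole between -0.022 and -0.012 m and angle between rod_center's own z axis and vertical below 0.12 rad and value of joint plug above 0.0225 m and horizontal distance between tube_center and pad below 0.014 m and z of tube_center in the frame of pad between 0.041 and 0.049 m and angle between tube_center's own z axis and vertical below 0.08 rad and angle between the x axis of tube_center and the x axis of pad, either way round below 0.25 rad and horizontal distance between tube_nose and window below 0.075 m and linear speed of each of tube, rod below 0.02 m/s); the robot touches nothing.
It fails at once if the hammer moved by more than 25 mm (distance of hammer from where it was at the start of the episode above 0.025 m).
It fails at once if the sorter moved by more than 25 mm (distance of sorter from where it was at the start of the episode above 0.025 m).
It fails at once if the pliers moved by more than 25 mm (distance of pliers from where it was at the start of the episode above 0.025 m).
It fails at once if the tube is tipped by more than 0.5 rad (angle between tube_center's own z axis and vertical above 0.5 rad).
It fails at once if the fingers press the plug (contact force between the fingers and plug above 0.5 N).
It also fails if it takes over 67 s, if anything falls off the work surface, if the arm or the gripper's body presses on something with over 40 N, if the wrist force passes 120 N, or if a joint passes its speed limit or range.

## Robot

A 6-joint arm with a two-finger parallel gripper is mounted at the origin on the work surface. World frame = base frame: x ahead of the robot, y to its left, z up, the work surface at z = 0. Lengths are in mm, angles in degrees, forces in N, time in s.
With the tool pointing down it reaches from about 350 to 850 mm from the base axis. Payload 8.1 kg.
Tool frame: the origin (TCP) lies at the very end of the fingers, on their centre line; the grasp point (between the pads) lies 19 mm behind it; z points along the fingers, y is the direction in which the jaws open and shut (so a half turn about z gives the same grasp; the last joint's range is limited). The gripper opens to 85 mm and grips with 20 to 120 N. Pads are 22 mm wide; open, the fingers measure 114 mm over their backs; the gripper's body (76 mm by 85 mm) begins 54 mm behind the grasp point. The pads swing forward as they close: fully open they stand 13 mm farther back than shut.
Start: joints at [-68.778, 7.471, 85.268, -0, 87.261, -4.893], TCP at [264.128, -538.741, 231.292] pointing down, gripper open.
Joint ranges: [-169.43, 169.43], [-51.17, 129.36], [1.28, 143.12], [-76.62, 256.62], [0, 156.53], [-152.29, 152.29]. Speed limits (degrees/s): [136.94, 136.94, 159.86, 180, 180, 180].

## Interface

Orientations are given as [roll, pitch, yaw] about the fixed x, y, z axes, in that order (R = Rz(yaw) Ry(pitch) Rx(roll)).
In Python, from bench import r, eyes gives the robot as it stands. The module is installed in compiled form; this text tells all that it offers.
- The arm moves only by the tool play_rows, never from a script. Its argument "deltas" is a list of rows, each a list of 3 entries, a list of its own where there are three numbers: the shift along the tool's x, y, z in m, then the turn, a rotation vector about the tool's x, y, z in rad, then the closure, from 0 (fully open) to 1 (shut). A call has 1 to 8 rows; each row shifts and turns the pose as measured when the row begins, along the tool's axes as they then stand; what a row does not reach is not made up. A row lasts 1/8 s, in which the tool goes at most 62.5 mm and 10.7 degrees, less where a joint would pass 70% of its speed; a pose out of reach is approached as far as the arm can. A call with a gripper value outside its range is refused whole. The fingers move at their own pace and stop on an object; "force" is the grip in N (left out, the last holds). Time passes only in rows, so rows that do not move let the fingers close. It gives the time, the measured TCP pose, the force and the opening at its end, in the units of the state.
- r.sense(): the state, without advancing time (a new reading comes with each control period).
- eyes.snapshot(name): name is "scene" or "top" or "wrist"; returns the picture (400x640x3 uint8, red, green, blue); there is no depth.
- eyes.get_calibration(name): a dict with "mtx" (3x3 intrinsics, pixels), "R" (3x3) and "t" (3): a world point X has camera coordinates R X + t; the wrist camera has in their place "T_tool_cam" (4x4, takes a point from camera to tool coordinates, whose origin is the TCP and whose axes are the flange's). Camera axes: x right, y down, z forward; pixel columns grow to the right and rows downward; lengths in mm; the calibration is good to about 2 mm. A picture is of the moment at which its call begins: read the wrist's pose just before it. get_calibration takes no time and is no camera call.
- r.hand_in(): hands the job in, once; it reports no verdict.
The state is a dict: "time": time; "joint_pos": joint angles; "qd": joint speeds; "joint_efforts": joint torques, N m; "tool_pos": TCP position; "tcp_rot": TCP orientation; "ft_force": force on the tool from outside, world axes, zero at the start; "wrist_torque": the same for the moment, N m; "finger_gap": finger opening in mm.
Only numpy, scipy, OpenCV 4.12 (cv2) and the standard library are available. Lean on these libraries where they do the work, as an engineer would, in place of code of your own. Each camera call takes 0.05 s, during which the arm holds its last target. There are 200 camera calls.

## Working session

There is one attempt and no reset: what is moved stays moved. The work goes in short steps, Python scripts to look and compute and a tool call to move; the robot and the scene stay as the last step left them, time stands still between calls to the robot, and variables do not carry over. Pictures are saved under pics/ and viewed, about 8 in all and at most 12, crops included, and the job is handed in when it is done.

Besides the shell and the picture viewer there is one more tool, called after "Request:" in YAML: its name, and indented under it one key for each argument. play_rows: Moves the arm, as the interface text tells. Its arguments: {"type":"object","properties":{"deltas":{"type":"array"},"force":{"type":"number"}},"required":["deltas"]}

```bash
mkdir -p pics; cat > h.py <<'E'
import numpy as np, cv2
from bench import r, eyes
from scipy.spatial.transform import Rotation as Ro
def save(n,img,f=None):
    cv2.imwrite('pics/'+n+'.png',cv2.cvtColor(img,cv2.COLOR_RGB2BGR))
def ray(cam,uv,st=None):
    c=eyes.get_calibration(cam); d=np.linalg.inv(np.array(c['mtx']))@np.array([uv[0],uv[1],1.])
    if 'R' in c:
        R=np.array(c['R']);t=np.array(c['t']).ravel(); return -R.T@t, R.T@d
    T=np.array(c['T_tool_cam']); Rt=Ro.from_euler('xyz',st['tcp_rot'],degrees=True).as_matrix()
    o=Rt@T[:3,3]+np.array(st['tool_pos']); return o, Rt@T[:3,:3]@d
def onz(cam,uv,z,st=None):
    o,d=ray(cam,uv,st); return (o+d*(z-o[2])/d[2]).round(1)
def proj(cam,X):
    c=eyes.get_calibration(cam); p=np.array(c['mtx'])@(np.array(c['R'])@np.array(X,float)+np.array(c['t']).ravel()); return (p[:2]/p[2]).round(1)
def wproj(X,st):
    c=eyes.get_calibration('wrist');T=np.array(c['T_tool_cam']); Rt=Ro.from_euler('xyz',st['tcp_rot'],degrees=True).as_matrix()
    p=np.array(c['mtx'])@(T[:3,:3].T@(Rt.T@(np.array(X,float)-st['tool_pos'])-T[:3,3])); return (p[:2]/p[2]).round(1)
def delta(X,st=None):
    "world target -> tool-axis shift in m"
    st=st or r.sense(); Rt=Ro.from_euler('xyz',st['tcp_rot'],degrees=True).as_matrix()
    return (Rt.T@(np.array(X,float)-st['tool_pos'])/1000).round(4)
E
python3 - <<'E'
from h import *
print(r.sense())
for n in('scene','top'):
    i=eyes.snapshot(n); save(n+'0',i); np.save(n+'.npy',i); print(n,eyes.get_calibration(n))
print(eyes.get_calibration('wrist'))
E
```

```text
{'time': 0.0, 'joint_pos': array([-6.87773014e+01,  7.51590508e+00,  8.53318072e+01,  4.64247621e-04,
        8.72612845e+01, -4.89351361e+00]), 'qd': array([ 0.00541919, -0.06025366, -0.04006204, -0.01416627, -0.11210221,
       -0.07031354]), 'joint_efforts': array([-9.47252738e-04, -5.69389737e+01, -5.00560176e+01, -4.12269392e-04,
        1.41888141e-02,  2.05202127e-05]), 'tool_pos': array([ 263.92800786, -538.201288  ,  230.21189988]), 'tcp_rot': array([-1.79891440e+02, -9.75985602e-03,  2.61161803e+01]), 'ft_force': array([-0.13531959, -0.54812517,  0.88154926]), 'wrist_torque': array([ 0.00346467,  0.05944425, -0.0045952 ]), 'finger_gap': 85.4346317910692}
scene {'mtx': array([[390.89411314,   0.        , 316.03835651],
       [  0.        , 390.89411314, 197.13132563],
       [  0.        ,   0.        ,   1.        ]]), 'R': array([[ 0.80479549,  0.59305687, -0.02424399],
       [ 0.30586887, -0.4493851 , -0.83934336],
       [-0.50867323,  0.66808427, -0.54306073]]), 't': array([-460.16843159,  -85.5540054 , 1503.88417411])}
top {'mtx': array([[441.58514128,   0.        , 325.67445995],
       [  0.        , 441.58514128, 203.93149828],
       [  0.        ,   0.        ,   1.        ]]), 'R': array([[ 0.00540677, -0.99997227, -0.00512043],
       [-0.99865349, -0.00513531, -0.05162207],
       [ 0.05159434,  0.00539264, -0.99865357]]), 't': array([   2.83388302,  559.26475865, 1596.85496986])}
{'mtx': array([[293.67915309,   0.        , 316.65503267],
       [  0.        , 293.67915309, 196.42737701],
       [  0.        ,   0.        ,   1.        ]]), 'T_tool_cam': array([[ 5.99005395e-04, -9.64214462e-01, -2.65122826e-01,
         6.60367532e+01],
       [ 9.99999818e-01,  5.57931516e-04,  2.30231589e-04,
         1.40324846e-01],
       [-7.40722469e-05, -2.65122916e-01,  9.64214620e-01,
        -1.43260602e+02],
       [ 0.00000000e+00,  0.00000000e+00,  0.00000000e+00,
         1.00000000e+00]])}
```

View pics/scene0.png

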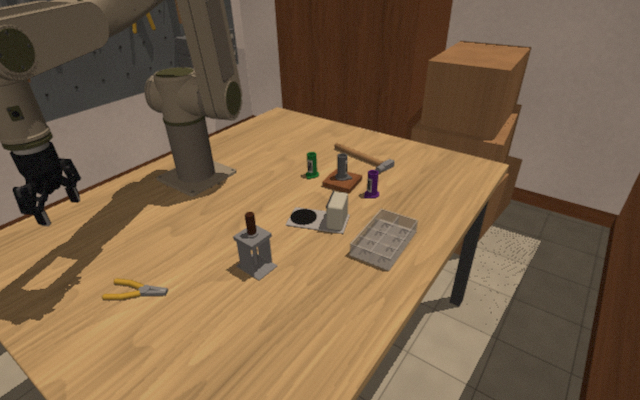

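View pics/top0.png

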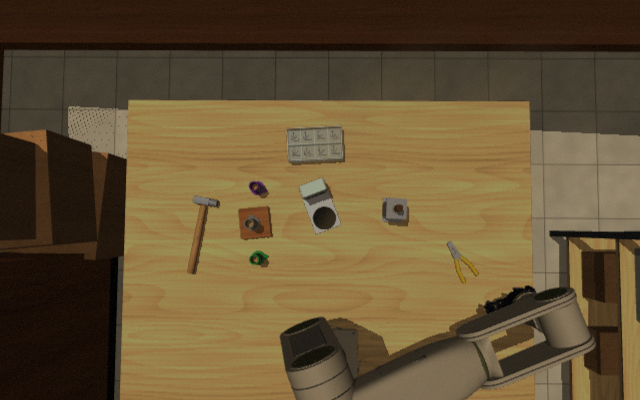

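Overview: the grey tube on the block is at scene (342,167) / top (253,224). It could be confused with the green tube at (312,165) / (259,258) and the purple one at (372,184) / (258,188). By colour I choose the grey one. The rod and bracket are at scene (251,240) / top (396,210), and the pad is at top (324,217). I'll check with one close crop.

```bash
python3 - <<'E'
from h import *
t=np.load('top.npy');s=np.load('scene.npy')
a=cv2.resize(t[170:270,230:420],(800,421),interpolation=cv2.INTER_CUBIC)
b=cv2.resize(s[140:290,230:390],(0,0),fx=1.2,fy=1.2)
save('crop0',a)
print('block',onz('top',(255,223),22),'tube top',onz('top',(252,224),112),'pad',onz('top',(324.5,217.5),9),'hole',onz('top',(396,210),110),'rodtop',onz('top',(399,209),176))
g=cv2.cvtColor(t,cv2.COLOR_RGB2HSV)
m=(t.max(2)<70).astype(np.uint8); m[:,:290]=0;m[:195]=0;m[240:]=0;m[:,350:]=0
M=cv2.moments(m,True);print('pad c',M['m10']/M['m00'],M['m01']/M['m00'],M['m00'])
E
```

```text
block [488.3 261.7  22. ] tube top [484.1 257.  112. ] pad [509.8   9.8   9. ] hole [ 534.7 -235.9  110. ] rodtop [ 535.5 -235.5  176. ]
pad c 322.69565217391306 215.73226544622426 437.0
```

View pics/crop0.png

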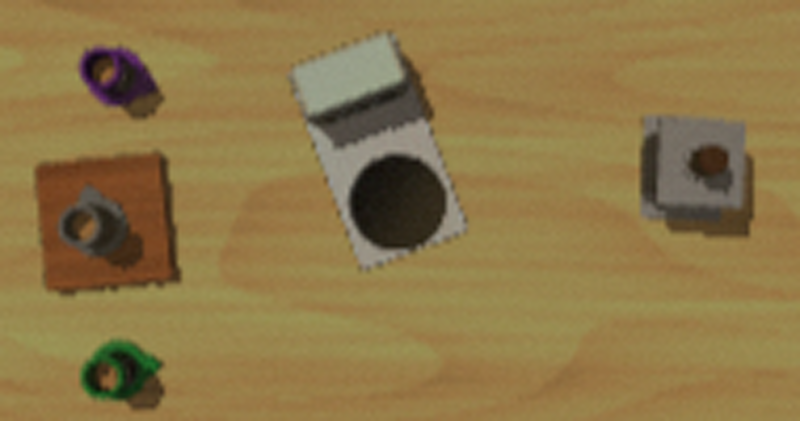

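The crop shows the grey tube on the block with its mouth at top (250,223) and its nose pointing up in the image, towards +x. The pad centre is at (324.5,218), the head at about (314,188), and the rod's handle top at (398.6,208).

```bash
python3 - <<'E'
from h import *
f=lambda x,y:(230+x/4.21-.4,170+y/4.21-.4)
tt=onz('top',f(85,225),112);ns=onz('top',f(90,187),25);print('tube',tt,'nose',ns,np.degrees(np.arctan2(*(ns-tt)[[1,0]])))
p=onz('top',f(398,202),9);hd=onz('top',f(350,76),90);print('pad',p,'head',hd,np.degrees(np.arctan2(*(hd-p)[[1,0]])))
print('base corners', [onz('top',f(*q),2) for q in((362,268),(466,233),(310,125),(430,120))])
print('rod',onz('top',f(710,158),176),'plate',onz('top',f(700,163),110))
print(proj('scene',[535,-236,176]),proj('scene',[tt[0],tt[1],112]),proj('scene',p))
print(delta([480,-236,260]))
E
```

```text
tube [487.4 264.7 112. ] nose [520.7 276.2  25. ] 19.05211467799841
pad [509.5  11.2   9. ] head [611.9  50.8  90. ] 21.142420784348563
base corners [array([452.1,  42.2,   2. ]), array([483. , -48.2,   2. ]), array([576.6,  88.5,   2. ]), array([581.5, -16.3,   2. ])]
rod [ 541.6 -233.1  176. ] plate [ 540.5 -235.4  110. ]
[246.6 211.7] [340.6 154.6] [302.3 215.2]
[ 0.3271 -0.1764 -0.0293]
```

Request:
play_rows:
  deltas:
    - [[0.03,-0.012,-0.004],[0,0,0],0]
    - [[0.05,-0.02,-0.004],[0,0,0],0]
    - [[0.055,-0.022,-0.004],[0,0,0],0]
    - [[0.055,-0.022,-0.004],[0,0,0],0]
    - [[0.055,-0.022,-0.004],[0,0,0],0]
    - [[0.055,-0.022,-0.004],[0,0,0],0]
    - [[0.055,-0.022,-0.004],[0,0,0],0]
    - [[0.02,-0.008,0],[0,0,0],0]
  force: 60

```text
time: 1.1
tool_pos: [540.1, -229.7, 255.0]
tcp_rot: [-179.5, 0.1, 25.8]
ft_force: [-1.5, -0.6, -0.6]
finger_gap: 85.1
```

Request:
play_rows:
  deltas:
    - [[0,0,0],[0,0,0],0]
    - [[0,0,0],[0,0,0],0]

```text
time: 1.35
tool_pos: [540.2, -228.4, 254.0]
tcp_rot: [-179.4, 0.2, 26.0]
ft_force: [-0.5, 0.4, -0.1]
finger_gap: 85.7
```

```bash
cat > look.py <<'E'
from h import *
import sys
st=r.sense(); i=eyes.snapshot('wrist'); save(sys.argv[1],i); np.save('w.npy',i)
import pickle; pickle.dump(st,open('st.pkl','wb'))
print(st['time'],st['tool_pos'].round(1),st['tcp_rot'].round(2),st['ft_force'].round(1),st['finger_gap'])
E
python3 look.py w1
python3 - <<'E'
from h import *
import pickle
st=pickle.load(open('st.pkl','rb')); print(wproj([541,-234,176],st),wproj([540.5,-235.4,110],st))
E
```

```text
1.35 [ 540.2 -228.4  254. ] [-1.7945e+02  1.5000e-01  2.5980e+01] [-0.5  0.4 -0.1] 85.65883820270393
[324.2 204.8] [324.3 186.4]
```

View pics/w1.png

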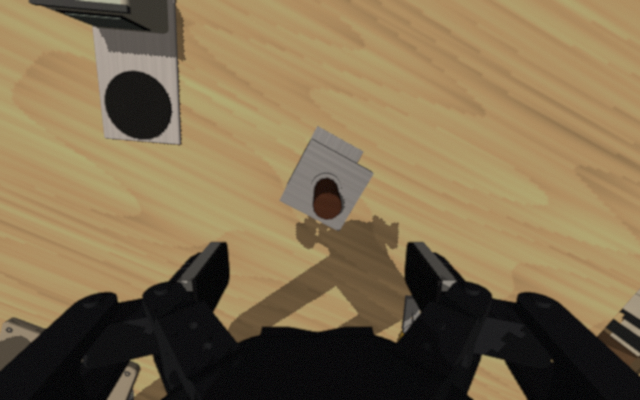

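The wrist view shows the handle top at (327,206), the plate's centre near (326,184), and the pad's centre at (138,104).

```bash
python3 - <<'E'
from h import *
import pickle
st=pickle.load(open('st.pkl','rb'));w=np.load('w.npy')
print(onz('wrist',(327,206),176,st),onz('wrist',(326,184),112,st))
m=(w.max(2)<60).astype(np.uint8)
n,l,s,c=cv2.connectedComponentsWithStats(m); k=l[104,138]; print(s[k],c[k]); P=onz('wrist',c[k],9,st);print('pad',P)
for q in ((181,144),(105,137),(96,25)):print(onz('wrist',q,2,st))
hs=cv2.cvtColor(w,cv2.COLOR_RGB2HSV); sub=w[150:225,290:370].astype(int)
b=((sub[...,0]-sub[...,2]>20)&(sub[...,0]<120)).astype(np.uint8); ys,xs=np.nonzero(b); print(len(xs),xs.mean()+290,ys.mean()+150,xs.min()+290,xs.max()+290,ys.max()+150)
T=[539,-232,127]; print(delta(T,st))
E
```

```text
[ 541.1 -236.4  176. ] [ 543.9 -235.6  112. ]
[ 105   72   66   67 3421] [137.81175095 104.76907337]
pad [510.5  12.1   9. ]
[485.7 -50.8   2. ]
[449.9  43.5   2. ]
[576.   88.4   2. ]
942 327.53927813163483 205.69426751592357 290 369 224
[-0.0024  0.004   0.1269]
```

Request:
play_rows:
  deltas:
    - [[-0.002,0.007,0.015],[-0.01,0,0],0]
    - [[0,0,0.03],[0,0,0],0]
    - [[0,0,0.03],[0,0,0],0]
    - [[0,0,0.025],[0,0,0],0]
    - [[0,0,0.018],[0,0,0],0]
    - [[0,0,0.006],[0,0,0],0]
    - [[0,0,0],[0,0,0],0]
  force: 60

```text
time: 2.28
tool_pos: [536.4, -243.3, 121.7]
tcp_rot: [179.9, 0.3, 25.4]
ft_force: [-0.2, -0.8, 0.3]
finger_gap: 85.4
```

```bash
python3 look.py w2; python3 -c "
from h import *
print(delta([541.5,-235.5,128]))"
```

```text
2.275 [ 536.4 -243.3  121.7] [179.88   0.28  25.42] [-0.2 -0.8  0.3] 85.39636853611599
[ 0.0077 -0.005  -0.0059]
```

Request:
play_rows:
  deltas:
    - [[0.007,-0.005,-0.006],[0,0,0],0]
    - [[0,0,0],[0,0,0],0]

```text
time: 2.58
tool_pos: [542.6, -235.9, 130.9]
tcp_rot: [179.7, 0.1, 25.4]
ft_force: [-0.9, 0.7, 0.6]
finger_gap: 85.2
```

```bash
python3 look.py w2; python3 -c "
from h import *
print(delta([541.5,-235.5,128]))"
```

```text
2.575 [ 542.6 -235.9  130.9] [1.7969e+02 1.2000e-01 2.5420e+01] [-0.9  0.7  0.6] 85.16353722027509
[-0.0005 -0.0009  0.0026]
```

View pics/w2.png

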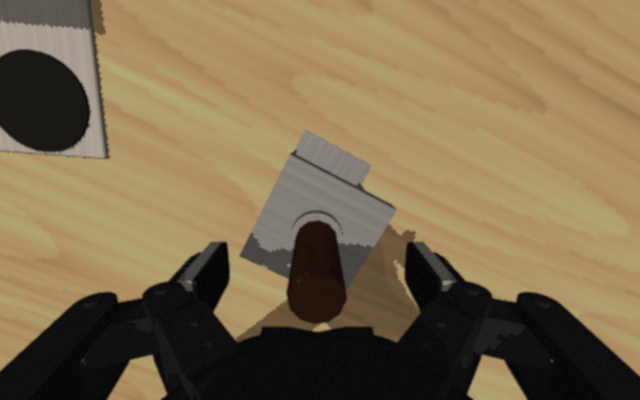

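The handle is centred between the jaws: its top is at (316,295) and the jaw midline is at about 318.

```bash
python3 - <<'E'
from h import *
import pickle
st=pickle.load(open('st.pkl','rb'))
print(onz('wrist',(317,293),176,st),onz('wrist',(317,228),116,st),wproj([541.5,-235.5,176],st))
E
```

```text
[ 543.5 -235.5  176. ] [ 546.1 -234.7  116. ] [314.7 297.1]
```

Request:
play_rows:
  deltas:
    - [[0,0,0.002],[0,0,0],1]
    - [[0,0,0],[0,0,0],1]
    - [[0,0,0],[0,0,0],1]
    - [[0,0,0],[0,0,0],1]
    - [[0,0,0],[0,0,0],1]
    - [[0,0,0],[0,0,0],1]
    - [[0,0,0],[0,0,0],1]
    - [[0,0,0],[0,0,0],1]
  force: 60

```text
time: 3.62
tool_pos: [542.7, -236.1, 129.2]
tcp_rot: [179.7, 0.1, 25.4]
ft_force: [-0.8, 1.5, 1.3]
finger_gap: 22.4
```

Request:
play_rows:
  deltas:
    - [[0,0,-0.015],[0,0,0],1]
    - [[0,0,-0.03],[0,0,0],1]
    - [[0,0,-0.03],[0,0,0],1]
    - [[0,0,-0.03],[0,0,0],1]
    - [[0,0,-0.02],[0,0,0],1]
    - [[0,0,-0.015],[0,0,0],1]
    - [[0,0,0],[0,0,0],1]

```text
time: 4.5
tool_pos: [541.9, -235.3, 277.6]
tcp_rot: [179.6, 0.1, 25.4]
ft_force: [0.3, -0.8, -1.5]
finger_gap: 22.9
```

```bash
python3 -c "
from h import *
print(r.sense()['joint_pos'].round(1),delta([487,190,275]))"
```

```text
[-28.2   5.   83.1  -0.3  91.6  36.3] [ 0.133  -0.4077 -0.0005]
```

Request:
play_rows:
  deltas:
    - [[0.01,-0.03,0],[0,0,0],1]
    - [[0.017,-0.052,0],[0,0,0],1]
    - [[0.017,-0.052,0],[0,0,0],1]
    - [[0.017,-0.052,0],[0,0,0],1]
    - [[0.017,-0.052,0],[0,0,0],1]
    - [[0.017,-0.052,0],[0,0,0],1]
    - [[0.017,-0.052,0],[0,0,0],1]
    - [[0.012,-0.04,0],[0,0,0],1]

```text
time: 5.5
tool_pos: [485.1, 171.7, 265.6]
tcp_rot: [180.0, 0.7, 25.0]
ft_force: [0.5, 0.5, -0.6]
finger_gap: 22.6
```

Request:
play_rows:
  deltas:
    - [[0,0,0],[0,0,0],1]
    - [[0,0,0],[0,0,0],1]
    - [[0,0,0],[0,0,0],1]

```text
time: 5.88
tool_pos: [483.4, 172.9, 262.9]
tcp_rot: [180.0, 1.0, 25.2]
ft_force: [-0.1, -0.1, -0.3]
finger_gap: 22.7
```

```bash
python3 look.py w3
```

```text
5.875 [483.4 172.9 262.9] [179.99   0.99  25.25] [-0.1 -0.1 -0.3] 22.67493695660785
```

View pics/w3.png

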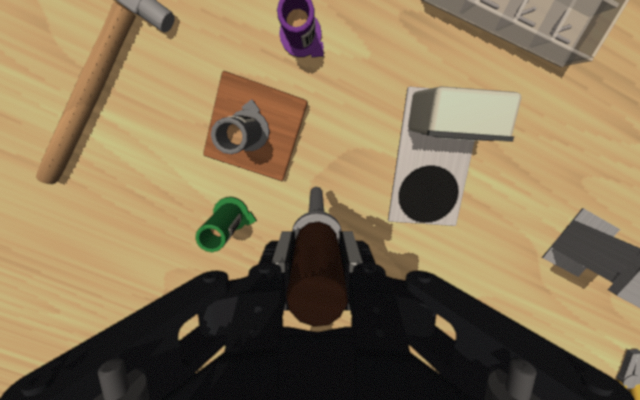

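The wrist view shows the grey tube's mouth near (235,133), its nose near (252,102), and the pad at (429,193). I'll take a close crop.

```bash
python3 - <<'E'
from h import *
w=np.load('w.npy'); save('c3',cv2.resize(w[90:170,200:280],(640,640)[:2] if 0 else (600,600),interpolation=cv2.INTER_CUBIC))
import pickle
st=pickle.load(open('st.pkl','rb'))
m=(w.max(2)<60).astype(np.uint8); n,l,s,c=cv2.connectedComponentsWithStats(m);k=l[193,429];print(s[k],c[k],onz('wrist',c[k],9,st))
E
```

```text
[ 400  166   58   56 2522] [428.06225218 193.61379857] [510.7  12.8   9. ]
```

View pics/c3.png

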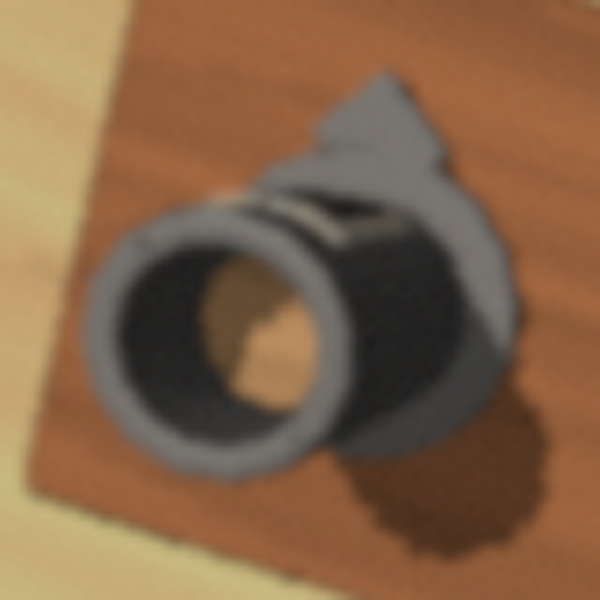

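```bash
python3 - <<'E'
from h import *
import pickle
st=pickle.load(open('st.pkl','rb'))
t=onz('wrist',(228.8,135),112,st);n=onz('wrist',(251.3,99.1),28,st);d=n-t
print(t,n,np.hypot(*d[:2]),np.degrees(np.arctan2(d[1],d[0])))
Rt=Ro.from_euler('xyz',st['tcp_rot'],degrees=True).as_matrix()
tip=st['tool_pos']+Rt@[0,0,119.2];print('tip',tip,wproj(tip,st),onz('wrist',(316.5,192),144,st))
T=np.array([t[0],t[1],262.])
print(delta(T,st), Rt[:,2])
E
```

```text
[487.6 269.7 112. ] [523.2 279.5  28. ] 36.92424677633928 15.391212935263267
tip [481.56927872 171.96753183 143.68109189] [316.4 190. ] [480.  171.1 144. ]
[ 0.0451 -0.0858  0.0001] [-0.01548335 -0.00748244 -0.99985213]
```

Request:
play_rows:
  deltas:
    - [[0.01,-0.02,0],[0,0.017,0],1]
    - [[0.018,-0.035,0],[0,0,0],1]
    - [[0.012,-0.025,0.004],[0,0,0],1]
    - [[0.002,-0.004,0.002],[0,0,0],1]
    - [[0,0,0],[0,0,0],1]

```text
time: 6.55
tool_pos: [488.5, 263.1, 256.5]
tcp_rot: [179.9, -0.0, 24.7]
ft_force: [-0.2, -1.1, -1.7]
finger_gap: 22.3
```

```bash
python3 look.py w4; python3 - <<'E'
from h import *
import pickle
st=pickle.load(open('st.pkl','rb')); print(delta([487.5,268,245],st),wproj([487.5,268,112],st),proj('scene',[487.5,268,112]))
w=np.load('w.npy'); u,v=map(int,wproj([487.5,268,112],st)); a=cv2.resize(w[v-60:v+60,u-80:u+80],(640,480),interpolation=cv2.INTER_CUBIC); print(u-80,v-60)
save('c4',a)
E
```

```text
6.55 [488.5 263.1 256.5] [ 1.799e+02 -3.000e-02  2.468e+01] [-0.2 -1.1 -1.7] 22.345738618010998
[ 0.0012 -0.0049  0.0115] [311.3 182.8] [341.2 154.2]
231 122
```

View pics/c4.png

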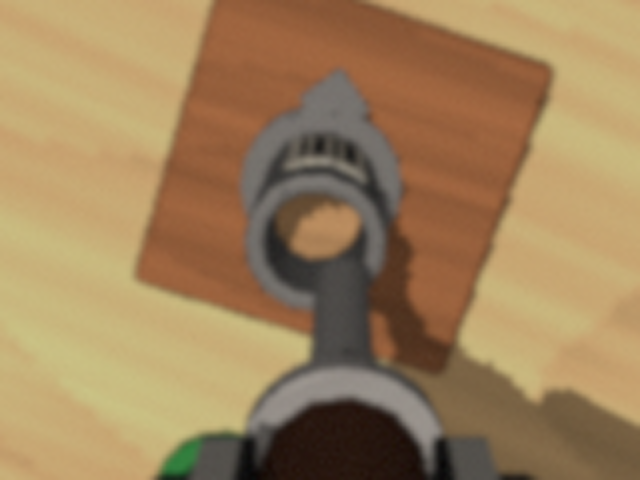

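```bash
python3 - <<'E'
from h import *
import pickle
st=pickle.load(open('st.pkl','rb'))
t=onz('wrist',(310,182.4),112,st);n=onz('wrist',(315.1,138.6),28,st);d=n-t
print(t,n,np.hypot(*d[:2]),np.degrees(np.arctan2(d[1],d[0])),delta([t[0],t[1],245],st))
print(wproj([488.5,263.1,137.3],st),wproj([488.5+6*.9,263.1+6*.42,137.3],st))
E
```

```text
[487.3 269.3 112. ] [523.  280.4  28. ] 37.38582619121849 17.27174257768083 [ 0.0015 -0.0062  0.0115]
[316.2 190. ] [316.1 183.7]
```

Request:
play_rows:
  deltas:
    - [[0.003,-0.006,0.01],[0,0,0],1]
    - [[0,0,0.007],[0,0,0],1]
    - [[0,0,0],[0,0,0],1]

```text
time: 6.98
tool_pos: [489.1, 267.9, 238.4]
tcp_rot: [179.9, -0.0, 24.5]
ft_force: [-0.6, 0.1, -1.1]
finger_gap: 22.5
```

```bash
python3 look.py w5; python3 - <<'E'
from h import *
import pickle
st=pickle.load(open('st.pkl','rb')); 
w=np.load('w.npy'); u,v=map(int,wproj([487.3,269,112],st)); a=cv2.resize(w[v-40:v+40,u-50:u+50],(800,640)[:2],interpolation=cv2.INTER_CUBIC)
a=cv2.resize(a,(750,600)); print(u-50,v-40,wproj([487.3,269,112],st))
save('c5',a)
E
```

```text
6.975 [489.1 267.9 238.4] [ 1.7988e+02 -2.0000e-02  2.4510e+01] [-0.6  0.1 -1.1] 22.490193254275503
264 149 [314.3 189.5]
```

View pics/c5.png

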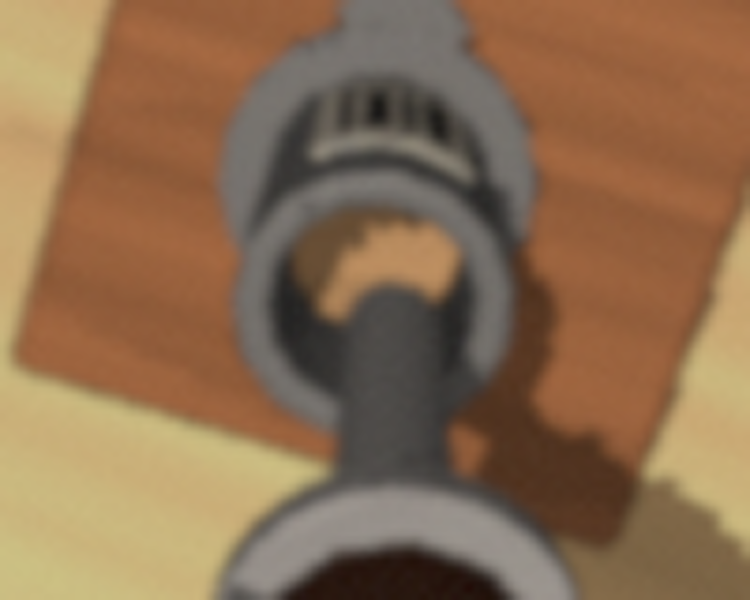

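The mouth's centre is at crop (376,302) and the rod tip at about (396,327). Allowing for the tip's height, it needs about −2.5 mm in tool y and +1.5 mm in tool x. I'll correct that and insert.

Request:
play_rows:
  deltas:
    - [[0.0015,-0.0025,0],[0,0,0],1]
    - [[0,0,0.008],[0,0,0],1]
    - [[0,0,0.008],[0,0,0],1]
    - [[0,0,0.008],[0,0,0],1]

```text
time: 7.52
tool_pos: [490.2, 271.3, 214.3]
tcp_rot: [179.9, -0.2, 24.5]
ft_force: [-0.7, 0.9, -1.6]
finger_gap: 22.4
```

```bash
python3 -c "
from h import *
s=r.sense();print(s['tool_pos'],s['ft_force'],s['tcp_rot'],delta([489.8,270,190]))"
```

```text
[490.24271814 271.27281542 214.33290431] [-0.65497556  0.92180912 -1.55315541] [ 1.79875317e+02 -1.63759576e-01  2.45123928e+01] [-0.001   0.0009  0.0243]
```

Request:
play_rows:
  deltas:
    - [[-0.0005,0,0.008],[0,0,0],1]
    - [[0,0,0.008],[0,0,0],1]
    - [[0,0,0.006],[0,0,0],1]
    - [[0,0,0.006],[0,0,0],1]

```text
time: 8.02
tool_pos: [489.9, 271.1, 184.7]
tcp_rot: [179.9, -0.2, 24.5]
ft_force: [-1.1, -0.5, 3.1]
finger_gap: 22.6
```

Request:
play_rows:
  deltas:
    - [[0,0,0.006],[0,0,0],1]
    - [[0,0,0.006],[0,0,0],1]
    - [[0,0,0.004],[0,0,0],1]

```text
time: 8.4
tool_pos: [491.2, 271.7, 170.6]
tcp_rot: [179.9, -0.4, 24.5]
ft_force: [-4.3, -1.6, 28.4]
finger_gap: 22.9
```

Request:
play_rows:
  deltas:
    - [[0,0,0.004],[0,0,0],1]
    - [[0,0,0.004],[0,0,0],1]
    - [[0,0,0.004],[0,0,0],1]

```text
time: 8.78
tool_pos: [497.9, 274.9, 169.9]
tcp_rot: [179.9, -1.5, 24.5]
ft_force: [-3.5, -2.4, 20.0]
finger_gap: 22.6
```

Request:
play_rows:
  deltas:
    - [[-0.004,0,-0.004],[0,-0.013,0],1]
    - [[-0.003,0,-0.004],[0,-0.01,0],1]
    - [[0,0,-0.01],[0,0,0],1]
    - [[0,0,-0.01],[0,0,0],1]

```text
time: 9.28
tool_pos: [490.4, 271.5, 196.9]
tcp_rot: [179.9, -0.0, 24.5]
ft_force: [0.3, 0.3, -2.1]
finger_gap: 22.5
```

```bash
python3 look.py w6; python3 -c "
from h import *
s=r.sense();print(delta([490,271.2,245]))
i=eyes.snapshot('scene');save('s6',i);a=np.load('w.npy')[120:360,210:430]
b=cv2.resize(i[60:200,270:420],(393,367),interpolation=cv2.INTER_CUBIC)
c=np.zeros((480,400+393,3),np.uint8);q=cv2.resize(a,(400,436),interpolation=cv2.INTER_CUBIC);c[:436,:400]=q;c[:367,400:]=b;save('c6',c)"
```

```text
9.275 [490.4 271.5 196.9] [ 1.7988e+02 -2.0000e-02  2.4520e+01] [ 0.3  0.3 -2.1] 22.465568772670576
[-0.0011  0.0002 -0.0463]
```

View pics/c6.png

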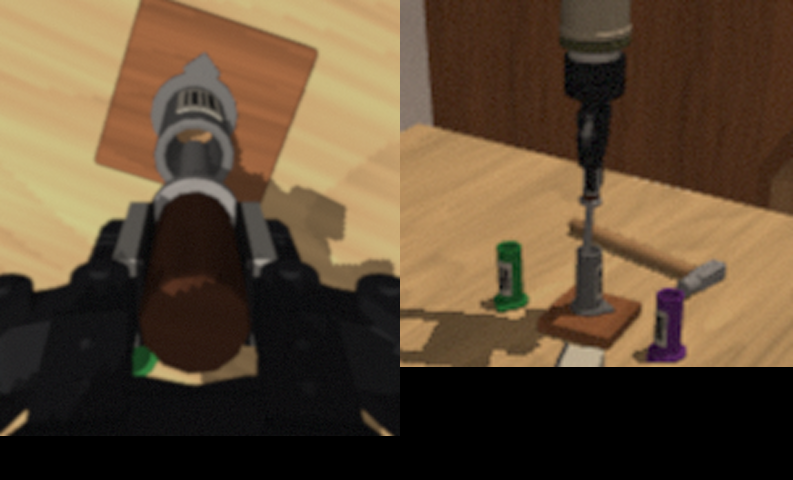

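This crop shows the rod upright and still in the tube mouth, with the tube standing on the block. That makes 10 pictures viewed, so I'll work mostly from numbers now. Lifting out.

Request:
play_rows:
  deltas:
    - [[0,0,-0.01],[0,0,0],1]
    - [[0,0,-0.02],[0,0,0],1]
    - [[0,0,-0.025],[0,0,0],1]
    - [[0,0,-0.015],[0,0,0],1]
    - [[0,0,0],[0,0,0],1]

```text
time: 10.0
tool_pos: [491.1, 272.0, 273.9]
tcp_rot: [179.9, -0.3, 24.5]
ft_force: [-0.1, -0.3, -1.3]
finger_gap: 22.8
```

```bash
python3 - <<'E'
from h import *
print(r.sense()['joint_pos'].round(1),delta([542.7,-236.1,273]))
E
```

```text
[23.8  0.4 88.2 -0.1 91.1 89.3] [-0.1639  0.4837  0.0012]
```

Request:
play_rows:
  deltas:
    - [[-0.01,0.03,-0.002],[0,0,0],1]
    - [[-0.0175,0.052,-0.002],[0,0,0],1]
    - [[-0.0175,0.052,-0.002],[0,0,0],1]
    - [[-0.0175,0.052,-0.002],[0,0,0],1]
    - [[-0.0175,0.052,-0.002],[0,0,0],1]
    - [[-0.0175,0.052,-0.002],[0,0,0],1]
    - [[-0.0175,0.052,-0.002],[0,0,0],1]
    - [[-0.0175,0.052,-0.002],[0,0,0],1]

```text
time: 11.0
tool_pos: [532.9, -149.5, 283.6]
tcp_rot: [-179.9, 0.1, 25.0]
ft_force: [0.7, 0.4, -2.1]
finger_gap: 22.7
```

```bash
python3 - <<'E'
from h import *
s=r.sense();print(s['tool_pos'],s['tcp_rot'],delta([542.7,-236.1,268]))
E
```

```text
[ 532.92917336 -149.47331849  283.57741799] [-1.79853142e+02  1.19912715e-01  2.49876933e+01] [-0.0277  0.0827  0.0154]
```

Request:
play_rows:
  deltas:
    - [[-0.014,0.04,0],[0,0,0],1]
    - [[-0.01,0.03,0.005],[0,0,0],1]
    - [[-0.003,0.01,0.005],[0,0,0],1]
    - [[0,0,0],[0,0,0],1]
    - [[0,0,0],[0,0,0],1]

```text
time: 11.62
tool_pos: [540.2, -238.3, 268.7]
tcp_rot: [-179.6, 0.3, 24.7]
ft_force: [-0.2, 0.6, -1.0]
finger_gap: 22.7
```

```bash
python3 look.py w7; python3 - <<'E'
from h import *
import pickle
st=pickle.load(open('st.pkl','rb'))
print(delta([542.7,-236.1,268],st))
Rt=Ro.from_euler('xyz',st['tcp_rot'],degrees=True).as_matrix()
for a in(119.2,):
  for x in(-6,0,6): print('tip',x,wproj(st['tool_pos']+Rt@[x,0,a],st))
print('hole',wproj([542.7,-236.1,110],st))
w=np.load('w.npy');u,v=map(int,wproj(st['tool_pos']+Rt@[0,0,119.2],st))
save('c7',cv2.resize(w[v-50:v+50,u-65:u+65],(780,600),interpolation=cv2.INTER_CUBIC));print(u-65,v-50)
E
```

```text
11.625 [ 540.2 -238.3  268.7] [-179.55    0.33   24.7 ] [-0.2  0.6 -1. ] 22.67649656295104
[ 0.0032 -0.0009  0.0007]
tip -6 [316.4 196.3]
tip 0 [316.4 190. ]
tip 6 [316.4 183.7]
hole [316.8 177. ]
251 140
```

View pics/c7.png

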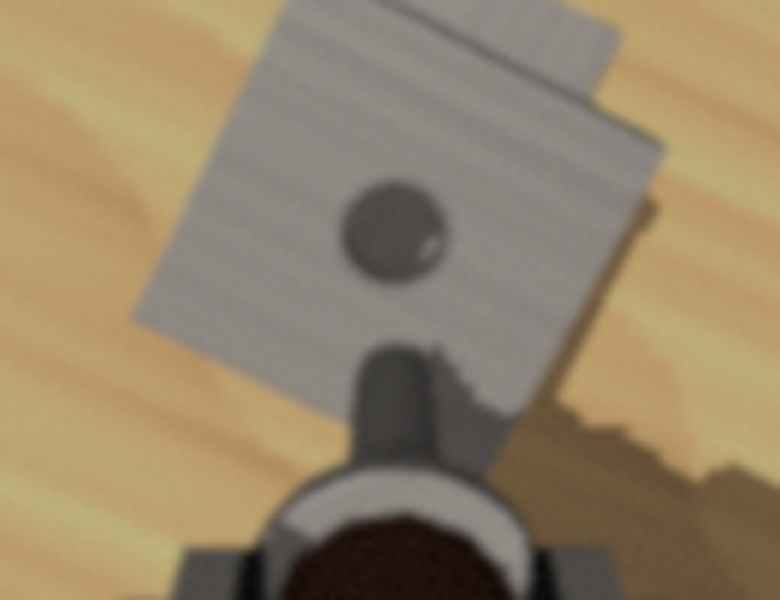

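The hole's centre is at (316,178.2), matching the stored (316.8,177). The tip's far edge is at row 196.8 instead of 183.7, so pressing tilted the rod by about 0.11 rad about the tool's y axis. I'll counter-rotate the tool and re-measure with a column scan.

Request:
play_rows:
  deltas:
    - [[0.005,-0.001,0],[0,0.055,0],1]
    - [[0,0,0],[-0.006,0.055,0],1]
    - [[0,0,0],[0,0,0],1]
    - [[0,0,0],[0,0,0],1]

```text
time: 12.18
tool_pos: [545.5, -230.8, 270.3]
tcp_rot: [-180.0, -6.1, 25.0]
ft_force: [-0.3, -0.6, -0.8]
finger_gap: 22.7
```

```bash
cat > tip.py <<'E'
from h import *
import pickle
st=pickle.load(open('st.pkl','rb'));w=np.load('w.npy')
Rt=Ro.from_euler('xyz',st['tcp_rot'],degrees=True).as_matrix()
print('toolz',Rt[:,2].round(3))
print('hole pred',wproj([542.7,-236.1,110],st))
G=st['tool_pos']-19*Rt[:,2]; tip=G-[0,0,138.2-38+0]; print('grasp',G.round(1))
tip=np.array([G[0],G[1],G[2]-138.2]);xa=np.array([Rt[0,0],Rt[1,0],0])
print('vertical-rod tip centre',wproj(tip,st),'far edge',wproj(tip+6*xa,st))
g=cv2.cvtColor(w,cv2.COLOR_RGB2GRAY)
print('col',[(v,int(g[v,314:319].mean())) for v in range(140,240,2)])
for v in(205,210,215): print(v,''.join('%4d'%x for x in g[v,300:334]))
E
python3 look.py w8; python3 tip.py
```

```text
12.175 [ 545.5 -230.8  270.3] [-179.96   -6.14   25.  ] [-0.3 -0.6 -0.8] 22.68618743351119
toolz [ 0.097  0.046 -0.994]
hole pred [320.  200.8]
grasp [ 543.6 -231.7  289.2]
vertical-rod tip centre [316.5 205.7] far edge [316.5 199.4]
col [(140, 153), (142, 155), (144, 155), (146, 156), (148, 158), (150, 157), (152, 148), (154, 146), (156, 145), (158, 144), (160, 142), (162, 133), (164, 127), (166, 138), (168, 137), (170, 138), (172, 142), (174, 139), (176, 135), (178, 136), (180, 139), (182, 138), (184, 136), (186, 136), (188, 135), (190, 135), (192, 136), (194, 118), (196, 83), (198, 67), (200, 66), (202, 65), (204, 66), (206, 67), (208, 67), (210, 66), (212, 66), (214, 67), (216, 68), (218, 105), (220, 131), (222, 132), (224, 124), (226, 57), (228, 24), (230, 23), (232, 24), (234, 23), (236, 23), (238, 24)]
205  136 135 135 134 133 133 134 134 130 111  86  68  67  67  68  67  67  68  64  62  59  56  58  73  85  84  78  85 110 126 136 136 135 136
210  136 135 134 134 135 134 136 136 127 100  73  64  66  69  69  67  67  66  65  62  59  56  53  54  63  70  73  74  85 106 124 130 130 131
215  136 137 136 136 137 136 135 131 116  89  68  65  68  69  69  70  68  65  65  64  63  60  55  55  64  71  74  74  74  81 100 122 131 134
```

Request:
play_rows:
  deltas:
    - [[-0.022,0.0036,0],[0,0,0],1]
    - [[0,0,0],[0,0,0],1]
    - [[0,0,0],[0,0,0],1]

```text
time: 12.6
tool_pos: [526.3, -243.7, 267.7]
tcp_rot: [-180.0, -6.1, 25.1]
ft_force: [0.2, 1.4, -0.7]
finger_gap: 22.4
```

```bash
python3 look.py w9; python3 tip.py
```

```text
12.6 [ 526.3 -243.7  267.7] [-179.95   -6.06   25.07] [ 0.2  1.4 -0.7] 22.37123089852384
toolz [ 0.095  0.046 -0.994]
hole pred [316.6 179.7]
grasp [ 524.5 -244.6  286.6]
vertical-rod tip centre [316.6 205.5] far edge [316.6 199.1]
col [(140, 144), (142, 144), (144, 143), (146, 142), (148, 139), (150, 142), (152, 144), (154, 140), (156, 136), (158, 139), (160, 142), (162, 141), (164, 137), (166, 138), (168, 138), (170, 136), (172, 118), (174, 80), (176, 76), (178, 76), (180, 76), (182, 76), (184, 77), (186, 77), (188, 73), (190, 105), (192, 132), (194, 135), (196, 127), (198, 78), (200, 65), (202, 65), (204, 66), (206, 66), (208, 67), (210, 66), (212, 67), (214, 66), (216, 68), (218, 105), (220, 131), (222, 131), (224, 123), (226, 56), (228, 23), (230, 23), (232, 24), (234, 23), (236, 23), (238, 22)]
205  136 136 136 136 136 135 135 135 128 113  85  66  66  65  67  69  68  65  63  62  59  55  57  67  75  89 109 123 131 133 134 134 134 135
210  146 142 137 134 135 136 135 136 124  98  73  65  67  68  68  67  66  67  65  61  59  56  53  60  69  73  74  78  93 119 133 135 136 133
215  162 160 162 161 160 160 161 154 132  96  72  67  66  69  71  68  67  66  64  64  61  58  55  55  63  72  74  74  75  77  92 115 130 131
```

```bash
python3 - <<'E'
from h import *
import pickle
st=pickle.load(open('st.pkl','rb'));w=np.load('w.npy');g=cv2.cvtColor(w,cv2.COLOR_RGB2GRAY)
print(''.join('%4d'%x for x in g[181,300:334]))
m=((g<105)).astype(np.uint8); n,l,s,c=cv2.connectedComponentsWithStats(m); k=l[181,316]; print(s[k],c[k])
tp=onz('wrist',(316,203.8),148.4,st);h=onz('wrist',c[k],110,st);d=h-tp
a=np.radians(25.07); print(tp,h,d,'tool x,y horiz',d[0]*np.cos(a)+d[1]*np.sin(a), d[0]*np.sin(a)-d[1]*np.cos(a))
E
```

```text
136 138 137 138 139 139 133 110  88  76  78  78  77  76  77  77  76  78  79  78  78  76  76  75  83 108 127 138 137 137 138 136 137 137
[308 173  17  18 244] [316.12295082 181.26229508]
[ 525.7 -243.5  148.4] [ 541.  -236.3  110. ] [ 15.3   7.2 -38.4] tool x,y horiz 16.909420524350026 -0.038697941658448975
```

Request:
play_rows:
  deltas:
    - [[0.019,0,0.002],[0,-0.02,0],1]
    - [[0,0,0],[0,0,0],1]
    - [[0,0,0],[0,0,0],1]

```text
time: 13.02
tool_pos: [543.8, -235.7, 267.6]
tcp_rot: [-179.9, -4.9, 25.1]
ft_force: [0.0, 0.2, -1.0]
finger_gap: 22.8
```

```bash
cat > g.py <<'E'
from h import *
st=r.sense();Rt=Ro.from_euler('xyz',st['tcp_rot'],degrees=True).as_matrix()
G=st['tool_pos']-19*Rt[:,2];print(st['tool_pos'],st['tcp_rot'],'grasp',G,'toolz',Rt[:,2].round(3),'collar z',G[2]-38.2,'down30',(Rt.T@[0,0,-30]).round(2), 'to hole',(Rt.T@[541.3-G[0],-236.2-G[1],0]).round(1))
E
python3 g.py
```

```text
[ 543.83119253 -235.72830897  267.61771048] [-179.94192015   -4.86109084   25.06307283] grasp [ 542.3808871  -236.42780418  286.54935913] toolz [ 0.076  0.037 -0.996] collar z 248.3493591275614 down30 [-2.54  0.03 29.89] to hole [-0.9 -0.7 -0.1]
```

Request:
play_rows:
  deltas:
    - [[-0.0017,0,0.02],[0,0,0],1]
    - [[-0.001,0,0.013],[0,0,0],1]
    - [[-0.001,0,0.008],[0,0,0],1]
    - [[-0.0007,0,0.008],[0,0,0],1]

```text
time: 13.52
tool_pos: [542.3, -236.2, 214.3]
tcp_rot: [-179.9, -4.8, 25.0]
ft_force: [0.7, -0.5, -1.2]
finger_gap: 22.6
```

```bash
python3 g.py
```

```text
[ 542.33209687 -236.21740757  214.28251642] [-179.89291038   -4.82722147   25.00042043] grasp [ 540.89804062 -236.92531536  233.21509018] toolz [ 0.075  0.037 -0.996] collar z 195.01509018003838 down30 [-2.52  0.06 29.89] to hole [ 0.7 -0.5  0.1]
```

Tip is inside the hole (z about 95) with no force. Continuing down, with the x drift corrected.

Request:
play_rows:
  deltas:
    - [[0,0,0.012],[0,0,0],1]
    - [[-0.001,0,0.015],[0,0,0],1]
    - [[-0.001,0,0.015],[0,0,0],1]

```text
time: 13.9
tool_pos: [544.1, -235.6, 170.1]
tcp_rot: [-179.9, -4.9, 25.0]
ft_force: [-0.1, -0.3, -1.3]
finger_gap: 22.9
```

```bash
python3 g.py
```

```text
[ 544.09195192 -235.63443221  170.06904923] [-179.94882961   -4.8675539    25.00734855] grasp [ 542.63806279 -236.33134293  189.00051832] toolz [ 0.077  0.037 -0.996] collar z 150.80051831757055 down30 [-2.55  0.03 29.89] to hole [-1.2 -0.7 -0.1]
```

Request:
play_rows:
  deltas:
    - [[-0.0015,0,0.012],[0,0,0],1]
    - [[-0.001,0,0.01],[0,0,0],1]
    - [[-0.0006,0,0.007],[0,0,0],1]

```text
time: 14.28
tool_pos: [542.8, -235.5, 137.5]
tcp_rot: [-179.9, -4.8, 25.0]
ft_force: [0.2, 0.4, -1.5]
finger_gap: 22.5
```

```bash
python3 g.py
```

```text
[ 542.81918536 -235.47046159  137.48929408] [-179.8526982    -4.7993103    25.00316563] grasp [ 541.39916017 -236.1866239   156.42261497] toolz [ 0.075  0.038 -0.996] collar z 118.22261496878478 down30 [-2.51  0.08 29.89] to hole [-0.1 -0.  -0. ]
```

Request:
play_rows:
  deltas:
    - [[-0.0003,0,0.004],[0,0,0],1]
    - [[-0.0003,0,0.004],[0,0,0],1]
    - [[-0.0002,0,0.002],[0,0,0],1]

```text
time: 14.65
tool_pos: [543.4, -235.5, 128.6]
tcp_rot: [-179.9, -4.9, 25.0]
ft_force: [-8.6, 5.9, 17.5]
finger_gap: 22.9
```

```bash
python3 g.py
```

```text
[ 543.43783533 -235.52526456  128.62854478] [-179.89657762   -4.85872329   25.01146924] grasp [ 541.99396832 -236.23674785  147.56023883] toolz [ 0.076  0.037 -0.996] collar z 109.36023883026449 down30 [-2.54  0.05 29.89] to hole [-0.6 -0.3 -0.1]
```

Request:
play_rows:
  deltas:
    - [[0,0,-0.0005],[0,0,0],0.5]
    - [[0,0,0],[0,0,0],0.3]
    - [[0,0,0],[0,0,0],0]
    - [[0,0,0],[0,0,0],0]
    - [[0,0,0],[0,0,0],0]
    - [[0,0,0],[0,0,0],0]

```text
time: 15.4
tool_pos: [544.4, -236.1, 130.5]
tcp_rot: [180.0, -5.0, 25.0]
ft_force: [0.2, -0.7, 0.1]
finger_gap: 85.4
```

Request:
play_rows:
  deltas:
    - [[0.003,0,-0.025],[0,0,0],0]
    - [[0.004,0,-0.045],[0,0,0],0]
    - [[0.004,0,-0.045],[0,0,0],0]
    - [[0,0,-0.02],[0,-0.085,0],0]
    - [[0,0,0],[0,0,0],0]
    - [[0,0,0],[0,0,0],0]

```text
time: 16.15
tool_pos: [542.6, -235.8, 267.0]
tcp_rot: [-179.8, 0.0, 25.0]
ft_force: [-0.3, 0.4, -0.6]
finger_gap: 85.3
```

```bash
python3 look.py w10; python3 - <<'E'
from h import *
import pickle
st=pickle.load(open('st.pkl','rb'));w=np.load('w.npy').astype(int)
p=wproj([542,-236.2,176],st);q=wproj([542,-236.2,116],st);print(p,q,delta([487.4,269.5,255],st),st['joint_pos'].round(1))
u,v=map(int,p)
b=((w[...,0]-w[...,2]>15)&(w[...,0]<110)&(w[...,1]<60)).astype(np.uint8);b[:v-60]=0;b[v+30:]=0;b[:,:u-40]=0;b[:,u+40:]=0
n,l,s,c=cv2.connectedComponentsWithStats(b);k=1+s[1:,4].argmax();print('handle blob',s[k],c[k])
e=wproj([542,-236.2,176],st)-wproj([548,-233.5,176],st);print(e)
E
```

```text
16.15 [ 542.6 -235.8  267. ] [-1.7982e+02  4.0000e-02  2.5010e+01] [-0.3  0.4 -0.6] 85.30554141034446
[316.9 199.1] [317.  183.1] [ 0.1636 -0.4812  0.0133] [-28.5   5.6  83.5   0.1  91.   36.5]
handle blob [304 176  27  37 755] [316.96821192 195.35099338]
[-0.1  7.6]
```

```bash
python3 - <<'E'
from h import *
a=np.load('scene.npy').astype(int);b=eyes.snapshot('scene');np.save('scene2.npy',b);save('s11',b);b=b.astype(int)
for i in(a,b):
    m=((i.max(2)<75)&(i[...,0]-i[...,2]>8)).astype(np.uint8);m[:200]=0;m[250:]=0;m[:,:235]=0;m[:,265:]=0
    n,l,s,c=cv2.connectedComponentsWithStats(m);k=1+s[1:,4].argmax();print(s[k],c[k])
for i in(a,b): print([tuple(i[y,251]) for y in range(208,242,4)])
print(proj('scene',[541.5,-236,176]),proj('scene',[541.5,-236,182]))
E
```

```text
[241 212  15  26 201] [249.74626866 224.35820896]
[241 212  15  26 198] [249.44949495 224.36868687]
[(np.int64(186), np.int64(146), np.int64(97)), (np.int64(73), np.int64(43), np.int64(24)), (np.int64(53), np.int64(30), np.int64(17)), (np.int64(36), np.int64(19), np.int64(9)), (np.int64(40), np.int64(21), np.int64(13)), (np.int64(34), np.int64(18), np.int64(3)), (np.int64(39), np.int64(19), np.int64(12)), (np.int64(103), np.int64(96), np.int64(90)), (np.int64(129), np.int64(118), np.int64(111))]
[(np.int64(193), np.int64(149), np.int64(100)), (np.int64(79), np.int64(48), np.int64(30)), (np.int64(56), np.int64(32), np.int64(21)), (np.int64(41), np.int64(23), np.int64(17)), (np.int64(42), np.int64(22), np.int64(13)), (np.int64(41), np.int64(20), np.int64(16)), (np.int64(38), np.int64(21), np.int64(13)), (np.int64(112), np.int64(106), np.int64(100)), (np.int64(137), np.int64(130), np.int64(121))]
[248.5 212.5] [248.2 210.6]
```

The rod's picture in the scene view is identical to the start (same box, centroid within 0.3 px), so it is hung. On to the tube.

Request:
play_rows:
  deltas:
    - [[0.01,-0.03,0],[0,0,0],0]
    - [[0.0175,-0.052,0],[0,0,0],0]
    - [[0.0175,-0.052,0],[0,0,0],0]
    - [[0.0175,-0.052,0],[0,0,0],0]
    - [[0.0175,-0.052,0],[0,0,0],0]
    - [[0.0175,-0.052,0],[0,0,0],0]
    - [[0.0175,-0.052,0],[0,0,0],0]
    - [[0.0175,-0.052,0],[0,0,0],0]

```text
time: 17.25
tool_pos: [490.3, 184.4, 257.4]
tcp_rot: [-179.2, 0.5, 24.3]
ft_force: [0.5, -0.5, 0.3]
finger_gap: 85.2
```

```bash
python3 -c "
from h import *
print(delta([487.4,269.3,250]))"
```

```text
[ 0.0324 -0.0784  0.0082]
```

Request:
play_rows:
  deltas:
    - [[0.012,-0.03,0],[-0.012,0.009,0],0]
    - [[0.013,-0.033,0],[0,0,0],0]
    - [[0.006,-0.015,0],[0,0,0],0]
    - [[0,0,0],[0,0,0],0]
    - [[0,0,0],[0,0,0],0]

```text
time: 17.88
tool_pos: [482.7, 271.5, 252.0]
tcp_rot: [-179.7, 0.4, 24.5]
ft_force: [-0.6, 0.3, 0.2]
finger_gap: 85.3
```

```bash
python3 look.py w11; python3 - <<'E'
from h import *
import pickle
st=pickle.load(open('st.pkl','rb'));w=np.load('w.npy').astype(int)
p=wproj([487.4,269.3,112],st);print('mouth pred',p,'nose',wproj([523,280,28],st))
# grey, not wood: low saturation
u,v=map(int,p)
sat=w.max(2)-w.min(2); m=((sat<22)&(w.max(2)>30)).astype(np.uint8); m[:v-75]=0;m[v+40:]=0;m[:,:u-50]=0;m[:,u+50:]=0
n,l,s,c=cv2.connectedComponentsWithStats(m);k=1+s[1:,4].argmax();print(s[k],c[k])
for y in range(s[k][1],s[k][1]+s[k][3],4):
    xs=np.nonzero(l[y]==k)[0]; print(y,xs.min(),xs.max(),(xs.min()+xs.max())/2)
# plug blob inside mouth
b=((w[...,0]-w[...,2]>30)&(l!=k)).astype(np.uint8);n2,l2,s2,c2=cv2.connectedComponentsWithStats(b[v-22:v+22,u-22:u+22]);print([(x,y) for x,y in zip(s2.tolist(),c2.round(1).tolist())][:6],u-22,v-22)
E
```

```text
17.875 [482.7 271.5 252. ] [-179.74    0.37   24.52] [-0.6  0.3  0.2] 85.28808029115088
mouth pred [321.  180.6] nose [324.6 136.3]
[ 301  138   39   60 1538] [320.59817945 169.74447334]
138 325 325 325.0
142 319 328 323.5
146 316 331 323.5
150 309 331 320.0
154 305 335 320.0
158 303 337 320.0
162 301 339 320.0
166 301 339 320.0
170 301 339 320.0
174 303 338 320.5
178 304 338 321.0
182 304 338 321.0
186 304 337 320.5
190 306 335 320.5
194 310 332 321.0
[([1, 0, 41, 41, 1225], [21.4, 18.1]), ([0, 0, 44, 44, 553], [21.7, 30.6]), ([13, 11, 18, 12, 158], [21.5, 16.4])] 299 158
```

Request:
play_rows:
  deltas:
    - [[0.003,0.004,0.015],[-0.0045,0.006,0],0]
    - [[0,0,0.035],[0,0,0],0]
    - [[0,0,0.035],[0,0,0],0]
    - [[0,0,0.02],[0,0,0],0]
    - [[0,0,0],[0,0,0],0]
  force: 40

```text
time: 18.55
tool_pos: [488.6, 263.5, 140.8]
tcp_rot: [179.9, -0.0, 24.2]
ft_force: [0.8, -0.6, 0.7]
finger_gap: 85.8
```

```bash
python3 -c "
from h import *
s=r.sense();print(s['tcp_rot'],delta([487.4,269.3,125]))"
```

```text
[ 1.79893305e+02 -2.06484474e-02  2.41594415e+01] [ 0.0012 -0.0058  0.0158]
```

Request:
play_rows:
  deltas:
    - [[0.001,-0.006,0],[0,0,0],0]
    - [[0,0,0.02],[0,0,0],0]
    - [[0,0,0.02],[0,0,0],0]
    - [[0,0,0.02],[0,0,0],0]
    - [[0,0,0.01],[0,0,0],0]
    - [[0,0,0],[0,0,0],0]

```text
time: 19.3
tool_pos: [489.4, 270.2, 69.4]
tcp_rot: [179.9, -0.4, 24.1]
ft_force: [-0.6, 0.1, -0.2]
finger_gap: 85.2
```

```bash
python3 look.py w12; python3 -c "
from h import *
print(delta([487.4,269.3,66]))
import pickle
w=np.load('w.npy').astype(int);sat=w.max(2)-w.min(2);m=((sat<22)&(w.max(2)>30))
for y in range(225,330,8): print(y,''.join('%d'%x for x in m[y,225:415:3]))"
```

```text
19.3 [489.4 270.2  69.4] [179.87  -0.36  24.15] [-0.6  0.1 -0.2] 85.15193026799047
[-0.0026 -0.0001  0.004 ]
225 0000000000000000001111111110110011110111111000000000000000000000
233 0000000000000000000111111111111111111011111000000000000000000000
241 0000000000000000000011111111111111110111100000000000000000000000
249 0000000000000000000111111111111111111111110000000000000000000000
257 0000000000000000000111111111111111111111110000000000000000000000
265 0000000000000000001111111111111111111111111000000000000000001000
273 0100000000000000011111111111111111111111111100000000000000000000
281 0000000000000000111111111111111111111111111110000000000000000000
289 0000000000000000111111111111111111111111111110000000000000000000
297 0000000000000000111111111111111111111111111110000000000000000000
305 0000000000000000111111111111111111111111111110000000000000000000
313 0000000000000000011111111111111111111111111000000000000000000000
321 0000000000000000000111111111111111111111110000000000000000000000
329 1000000000000000000000000011111111110000000000000000000000000100
```

Request:
play_rows:
  deltas:
    - [[-0.0025,0,0.003],[0,-0.006,0],0]
    - [[0,0,0],[0,0,0],0.4]
    - [[0,0,0],[0,0,0],0.7]
    - [[0,0,0],[0,0,0],1]
    - [[0,0,0],[0,0,0],1]
    - [[0,0,0],[0,0,0],1]
    - [[0,0,0],[0,0,0],1]
    - [[0,0,0],[0,0,0],1]
  force: 50

```text
time: 20.35
tool_pos: [489.1, 270.0, 69.4]
tcp_rot: [179.9, -0.3, 24.1]
ft_force: [0.4, 0.2, -0.2]
finger_gap: 35.2
```

Request:
play_rows:
  deltas:
    - [[0,0,0],[0,0,0],1]
    - [[0,0,-0.01],[0,0,0],1]
    - [[0,0,-0.02],[0,0,0],1]
    - [[0,0,-0.035],[0,0,0],1]
    - [[0,0,-0.035],[0,0,0],1]
    - [[0,0,-0.015],[0,0,0],1]
    - [[0,0,0],[0,0,0],1]

```text
time: 21.22
tool_pos: [487.4, 269.5, 188.3]
tcp_rot: [179.9, -0.1, 24.1]
ft_force: [0.7, 0.4, -1.5]
finger_gap: 34.9
```

```bash
python3 -c "
from h import *
print(delta([510.3,12,190]))"
```

```text
[-0.0844  0.2444 -0.0014]
```

Request:
play_rows:
  deltas:
    - [[-0.01,0.028,0],[0,0,-0.025],1]
    - [[-0.0165,0.048,0],[0,0,-0.025],1]
    - [[-0.0165,0.048,0],[0,0,0],1]
    - [[-0.0165,0.048,0],[0,0,0],1]
    - [[-0.013,0.036,0],[0,0,0],1]
    - [[-0.007,0.02,0],[0,0,0],1]
    - [[0,0,0],[0,0,0],1]

```text
time: 22.1
tool_pos: [512.4, 22.8, 175.8]
tcp_rot: [-179.8, 0.7, 27.2]
ft_force: [0.3, -0.0, -2.2]
finger_gap: 35.3
```

```bash
python3 look.py w13; python3 - <<'E'
from h import *
import pickle
st=pickle.load(open('st.pkl','rb'));w=np.load('w.npy').astype(int)
print(delta([511.8,13,190],st))
m=(w.max(2)<50).astype(np.uint8);p=wproj([510.3,12,9],st);print('pad pred',p)
for q in [(0,0,90),(0,0,0)]: pass
E
```

```text
22.1 [512.4  22.8 175.8] [-179.77    0.73   27.21] [ 0.3 -0.  -2.2] 35.27402552555885
[-0.0052  0.0084 -0.0142]
pad pred [325.1 183.5]
```

View pics/w13.png

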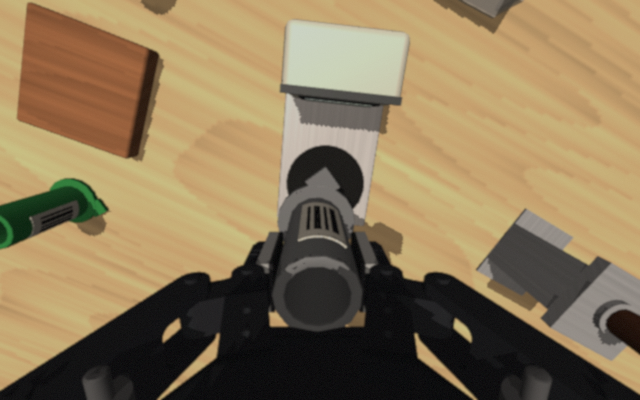

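The view shows the tube held upright over the pad: mouth (317,293), nose tip (324,168), pad centred at about (325.5,183). The head's front top edge runs from (281,91) to (401,103).

```bash
python3 - <<'E'
from h import *
import pickle
st=pickle.load(open('st.pkl','rb'))
n=onz('wrist',(324,168),134.4,st);print('nose',n)
for uv in((317.5,293),): t=onz('wrist',uv,218,st);print('mouth',t)
Rt=Ro.from_euler('xyz',st['tcp_rot'],degrees=True).as_matrix()
c=st['tool_pos']+Rt@[-1.8,0,20];print('tube nominal',c)
for cc in(t,c):
    d=n-cc;print(np.hypot(d[0],d[1]),np.degrees(np.arctan2(d[1],d[0])))
a=onz('wrist',(281,91),90,st);b=onz('wrist',(401,103),90,st);d=a-b;print('edge',a,b,np.hypot(d[0],d[1]),'yaw',np.degrees(np.arctan2(d[1],d[0]))-90)
m=(a+b)/2;P=np.array([510.3,12]);d=m[:2]-P;print('pad->head',np.hypot(*d),np.degrees(np.arctan2(d[1],d[0])))
print('pad',onz('wrist',(325.5,183),9,st))
E
```

```text
nose [544.3  34.  134.4]
mouth [512.3  22.  218. ]
tube nominal [510.53048166  21.94564115 155.79544015]
34.17601498127012 20.556045219583467
35.856490852262326 19.644519080210863
edge [573.6  83.9  90. ] [606.7   1.3  90. ] 88.98522349244286 yaw 21.837279126602922
pad->head 85.51246985089375 20.967758421206685
pad [511.   11.9   9. ]
```

Request:
play_rows:
  deltas:
    - [[-0.005,0.0085,0],[-0.004,0.0127,0],1]
    - [[0,0,0.015],[0,0,0],1]
    - [[0,0,0.025],[0,0,0],1]
    - [[0,0,0.025],[0,0,0],1]
    - [[0,0,0.015],[0,0,0],1]
    - [[0,0,0.005],[0,0,0],1]
    - [[0,0,0],[0,0,0],1]

```text
time: 23.02
tool_pos: [509.4, 17.2, 83.7]
tcp_rot: [-179.8, 0.1, 27.5]
ft_force: [0.5, -0.3, -1.9]
finger_gap: 35.1
```

```bash
python3 -c "
from h import *
s=r.sense();print(s['tcp_rot'],delta([511.8,12.8,56.4]))"
```

```text
[-1.79844658e+02  7.17354738e-02  2.75207319e+01] [0.0001 0.0051 0.0273]
```

Request:
play_rows:
  deltas:
    - [[0,0.005,0.005],[0,0,0],1]
    - [[0,0,0.01],[0,0,0],1]
    - [[0,0,0.005],[0,0,0],1]
    - [[0,0,0],[0,0,0],1]

```text
time: 23.52
tool_pos: [513.6, 12.2, 64.4]
tcp_rot: [-180.0, -0.1, 27.5]
ft_force: [-0.5, -1.1, -1.4]
finger_gap: 34.9
```

```bash
python3 -c "
from h import *
s=r.sense();print(s['tcp_rot'],delta([511.8,12.8,56.4]))"
```

```text
[-1.79955269e+02 -1.02659513e-01  2.75095974e+01] [-0.0013 -0.0013  0.008 ]
```

Request:
play_rows:
  deltas:
    - [[-0.001,-0.001,0.004],[0,0,0],1]
    - [[0,0,0.003],[0,0,0],1]
    - [[0,0,0.002],[0,0,0],1]

```text
time: 23.9
tool_pos: [512.9, 12.9, 56.3]
tcp_rot: [-180.0, -0.2, 27.5]
ft_force: [-9.3, 1.4, 19.9]
finger_gap: 35.0
```

Request:
play_rows:
  deltas:
    - [[0,0,-0.0005],[0,0,0],1]
    - [[0,0,0],[0,0,0],0.7]
    - [[0,0,0],[0,0,0],0.4]
    - [[0,0,0],[0,0,0],0]
    - [[0,0,0],[0,0,0],0]
    - [[0,0,0],[0,0,0],0]
    - [[0,0,0],[0,0,0],0]

```text
time: 24.78
tool_pos: [513.7, 12.9, 57.4]
tcp_rot: [180.0, -0.3, 27.5]
ft_force: [-0.6, -0.0, 0.7]
finger_gap: 85.3
```

Request:
play_rows:
  deltas:
    - [[0,0,-0.02],[0,0,0],0]
    - [[0,0,-0.04],[0,0,0],0]
    - [[0,0,-0.04],[0,0,0],0]
    - [[0,0,-0.04],[0,0,0],0]
    - [[0,0,-0.03],[0,0,0],0]
    - [[0,0,0],[0,0,0],0]
    - [[0,0,0],[0,0,0],0]

```text
time: 25.65
tool_pos: [511.7, 12.6, 230.9]
tcp_rot: [-179.9, -0.1, 27.5]
ft_force: [-0.1, 0.5, -0.8]
finger_gap: 85.6
```

```bash
python3 look.py w14; python3 - <<'E'
from h import *
import pickle
st=pickle.load(open('st.pkl','rb'));w=np.load('w.npy').astype(int)
p=wproj([510.5,12,99],st);print('mouth pred',p,'nose pred',wproj([510.5+38*.934,12+38*.358,15],st),'plug pred z39',wproj([510.5,12,39],st), 'if up z64',wproj([510.5,12,64],st))
u,v=map(int,p)
mx=w.max(2);sat=mx-w.min(2)
for y in range(v-60,v+30,3): print(y,' '.join('%3d'%x for x in mx[y,u-34:u+36:2]))
b=((w[...,0]-w[...,2]>22)).astype(np.uint8)[v-25:v+25,u-20:u+20];n,l,s,c=cv2.connectedComponentsWithStats(b);print(s.tolist(),(c+[u-20,v-25]).round(1).tolist())
E
```

```text
25.65 [511.7  12.6 230.9] [-1.7995e+02 -1.2000e-01  2.7520e+01] [-0.1  0.5 -0.8] 85.62827057624553
mouth pred [316.6 188.4] nose pred [320.3 141.5] plug pred z39 [316.7 176.2] if up z64 [316.7 180.8]
128 176 182 183 180 183 182 182 182 181 182 179 181 181 180 179 181 181 182 180 179 177 180 179 175 177 178 180 180 178 178 176 181 179 176 175
131 179 182 183 182 184 183 182 182 182 183 180 182 182 179 179 181 179 181 179 177 175 180 178 177 177 178 181 181 177 175 178 181 178 173 175
134 181 183 181 182 182 182 182 181 182 181 178 182 182 179 180 182 180 182 179 176 176 180 176 176 178 180 181 178 176 176 178 181 176 175 176
137 181 183 181 182 182 182 183 182 181 180 179 182 181 177 179 176 167 168 166 166 175 179 175 176 176 178 181 177 177 176 179 181 174 174 177
140 181 182 182 182 182 182 182 182 181 179 175 151 117  84  61  43  34  37  34  37  53  77 105 142 164 177 180 175 176 175 180 180 176 173 177
143 180 182 181 182 183 181 182 177 154  98  49  26  22  24  28  27  28  25  49  81  91  44  26  25  39  81 142 171 176 176 180 178 174 174 178
146 181 182 181 181 182 181 158  84 
[... 2836 characters left out ...]
177 159
206 183 181 182 182 181 182 182 180 179 179 179 181 178 172 171 168 166 159 151 145 141 146 150 156 165 163 166 165 169 176 177 177 177 178 163
209 182 181 182 182 182 183 183 182 181 181 180 180 181 180 181 181 181 182 183 181 181 182 181 181 180 180 182 173 175 173 173 172 162 155 168
212 180 181 181 181 181 182 181 181 182 181 182 180 180 180 181 181 181 181 181 181 181 182 181 181 182 180 180 182 181 181 181 182 181 182 181
215 182 181 182 181 181 181 182 181 181 180 182 181 181 180 181 182 181 181 182 180 180 181 180 182 182 182 181 181 182 183 181 181 182 181 181
[[0, 0, 40, 44, 1508], [12, 12, 19, 12, 169], [0, 40, 40, 10, 323]] [[315.7, 183.8], [316.8, 180.5], [313.7, 208.4]]
```

Pad, foot and mouth are all centred on column 316.5. The nose tip is at (321,142) against a predicted (320.3,141.5). The plug's near edge is at about row 186.5, which fits the bottomed height (a raised plug would show at about 192). Handing in.

```bash
python3 -c "
from h import *
s=r.sense();print(s['time'],s['ft_force']);print(r.hand_in())"
```

```text
25.7 [-0.15813704 -0.27531687  0.84798411]
the job is handed in; nothing more can be done
None
```

I pressed the plug down with the rod, hung the rod back in the bracket, and stood the tube on the scanner pad facing the window. The job was handed in at 25.7 s of the 67 s limit, and `hand_in` gave no verdict.

- **Plug:** I pressed until the force jumped to 28 N, with the rod tip at the expected bottom height. In the final wrist picture the plug's edge sits where a bottomed plug should (row 186.5; a raised one would be near 192).
- **Rod:** Pressing tilted it about 0.1 rad in the grip, so I turned the tool to straighten it before inserting it. It met the plate with 17 N at a collar height of about 109 mm (plate top 110 mm). In the scene view its handle matches the starting picture to within 0.3 px.
- **Tube:** It stands on the pad with its mouth and foot on the pad's centre column to within about 1 px. I did not measure its placing to better than a few mm.
- **Label:** The nose measured about 20° just before lowering, against 20–22° for the scanner. The nose tip was within 1 px of its predicted place after release.
- **Disagreements:** The top and wrist cameras differed by about 5 mm on the tube's first position, which the close looks settled. The rod's hole differed by 1–2 mm between the stored grasp point and the picture, and I steered by the picture.
- **Not checked:** I did not re-measure the hammer, pliers and sorter at the end. I never planned contact with them, and the forces I read showed no unexpected contact.

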